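# Hardness check of a rubber sample on a sloping stand

## Robot

A 6-joint arm with a two-finger parallel gripper is mounted at the origin on a cart in front of the work surface, level with it; the furniture and walls round the work are solid. World frame = base frame: x ahead of the robot, y to its left, z up, the work surface at z = 0. Lengths are in mm, angles in rad, forces in N, time in s.
With the tool pointing down it reaches from about 300 to 825 mm from the base axis. Payload 5.4 kg.
Tool frame: the origin (TCP) lies at the very end of the fingers, on their centre line; the grasp point (between the pads) lies robot.grip_point_offset behind it (robot.grip_point_offset is the distance from the TCP to the grasp point, in mm); z points along the fingers, y is the line along which they close (so a half turn about z gives the same grasp; the last joint's range is limited). The gripper opens to 92 mm and grips with 3 to 60 N. Pads are 20 mm wide; open, the fingers measure 128 mm over their backs; the gripper's body (75 mm by 189 mm) begins 69 mm behind the grasp point.
Start: joints at [1.063, 0.158, 1.597, -0, 1.386, -0.21], TCP at [168.725, 549.671, 214.601] pointing down, gripper open.
Joint ranges: [-2.91, 2.91], [-0.94, 2.29], [0.18, 2.7], [-1.29, 4.43], [0.17, 2.64], [-3, 3]. Speed limits (rad/s): [2.57, 2.57, 3.14, 3.14, 3.14, 3.14].

## Interface

Orientations are given as a unit quaternion [w, x, y, z].
In Python, from workcell import robot gives the robot as it stands.
- The arm moves only by the tool apply_moves, never from a script. Its arguments are lists of equal length, an entry for each row: "fingers": the opening, from 0 (shut) to 1 (fully open); "linear": the shift along the world's x, y, z in units of 30 mm (1.0 is 30 mm), a list of three; "twist": the turn, a rotation vector about the world's x, y, z in units of 6 degrees (1.0 is 6 degrees), a list of three. In form: {"fingers": [fingers, ...], "linear": [[x, y, z], ...], "twist": [[ax, ay, az], ...]}. A call has 1 to 8 rows; each row shifts and turns the commanded pose from where the row before left it; what a row does not reach is not made up. A row lasts 1/10 s, in which the tool goes at most 50 mm and 8.59 degrees, less where a joint would pass 70% of its speed; a pose out of reach is approached as far as the arm can. A call is refused whole if a number of a shift passes 1 or a number of a turn 1, either way. A call with a gripper value outside its range is refused whole. The fingers move at their own pace and stop on an object; the grip force is fixed at half the most. Time passes only in rows, so rows that do not move let the fingers close. It gives the time, the measured TCP pose, the force, the opening and the grip force at its end, in the units of the state.
- robot.sense(): the state, without advancing time (a new reading comes with each control period).
- robot.snapshot(name): name is "scene" or "top" or "wrist"; returns a dict with "pixels" (384x512x3 uint8, red, green, blue), "fx", "fy", "cx", "cy" (pixels), "cam_to_world" (4x4, takes a point from camera to world coordinates). Camera axes: x right, y down, z forward; pixel columns grow to the right and rows downward; lengths in mm; the calibration is good to about 2 mm. A picture is of the moment at which its call begins. There is no depth.
- robot.hand_in(): hands the job in; it is judged then, once.
The state is a dict: "clock": time; "joint_positions": joint angles; "joint_velocities": joint speeds; "joint_torque": joint torques, N m; "ee_pos": TCP position; "orientation": TCP orientation; "wrist_force": force on the tool from outside, world axes, zero at the start; "ft_torque": the same for the moment, N m; "finger_gap": finger opening in mm; "grip_force": force on a finger pad.
Only numpy, scipy, OpenCV 4.12 (cv2) and the standard library are available. Lean on these libraries where they do the work, as an engineer would, in place of code of your own. Each camera call takes 0.05 s, during which the arm holds its last target. There are 200 camera calls.

## Task

Take the spring-nosed hardness tester out of its holder and take a reading on the round rubber pad (not the square one) of the sloping sample stand: set the nose inside the white ring with the tester square to the sloping face, and press lightly until the sprung nose is about half-way in. Never push the nose fully in, do not touch the square pad with the tester, and leave the loose things around alone. Finish while still gripping the tester and holding it pressed there, steady.

Things in the scene. Friction and masses are not known exactly. Their poses are not given: they have to be found in the camera images.
- tester: straight round metal tool, 125 mm, 0.18 kg. Origin: tip of its extended nose; z along the tool from nose to grip end. Diameters from the tip: nose 10 mm (0 to 12 mm), lower barrel 23 (to 50), flange 40 (to 55), dark grip barrel 26 (to 121), end cap 22 (to 125). It starts upright in the holder, nose down, flange on the rim, and lifts straight out
- tester_nose (a joint): how far the sprung nose is pushed into the tester along its axis, in m: 0 = fully out, 0.009 = fully in (stop). The spring takes about 1.6 N to start and 0.8 N more per mm (5.2 N half-way, at 4.5 mm)
- nose_tip (a point): centre of the flat 10 mm end face of the nose; moves with the nose
- holder: fixed holder: an aluminium tube 46 mm outer and 30 mm inner diameter standing on an 80 x 80 x 6 mm foot; origin at the centre of the underside, rim 60 mm above it
- stand: fixed sample stand, 100 mm deep (x), 180 mm wide (y); origin at the centre of its underside, frame level. Its flat top slopes 20 degrees: 37 mm high at the -x edge (toward the robot), 73 mm at the +x edge. Two rubber pads 6 mm thick are bonded to the slope side by side; which is on which side varies
- round_spot (a point): the marked spot to test: centre of the white ring (22 mm diameter) on the face of the round pad (44 mm diameter). z axis points squarely out of the sloping face, x up the slope (away from the robot), y level across it
- square_spot (a point): the same white ring's centre and axes on the square pad (42 x 42 mm), which is not to be touched
- round_pad: the round rubber pad, fixed to the stand; origin at the centre of its back, on the slope; frame level
- square_pad: the square rubber pad, fixed to the stand; origin at the centre of its back, on the slope; frame level
- spare_roller: bystander: loose green roller, 42 mm diameter, 22 mm high; origin under its centre
- card_pack: bystander: loose pack of white cards, 68 x 36 x 12 mm; origin under its centre
- setting_block: bystander: loose steel block, 22 x 45 x 25 mm; origin under its centre
- bearing: bystander: loose ball bearing, 22 mm diameter, 7 mm high; origin under its centre
There are look-alikes about, which are no part of the job. What is shaped like the tester but orange or yellow is not meant.

How it is judged:
By the outcome, as a careful person would: the job done as asked, in the order asked, and still so for the second after the job is handed in, while the arm keeps its last pose, push and grip.
It also fails if it takes over 32 s, if anything falls off the work surface, if the arm or the gripper's body presses on something with over 40 N, if the wrist force passes 120 N, or if a joint passes its speed limit or range.

## Working session

There is one attempt and no reset: what is moved stays moved. The work goes in short steps, Python scripts to look and compute and a tool call to move; the robot and the scene stay as the last step left them, time stands still between calls to the robot, and variables do not carry over. Pictures are saved under pics/ and viewed, at most 10 in all, crops included, and the job is handed in when it is done.

Besides the shell and the picture viewer there is one more tool, called after "Request:" as name(argument=value, ...), one argument or row to a line, values as JSON. apply_moves: Moves the arm, as the interface text tells. Its arguments: {"type":"object","properties":{"fingers":{"type":"array","items":{"type":"number"}},"linear":{"type":"array","items":{"type":"array","items":{"type":"number"}}},"twist":{"type":"array","items":{"type":"array","items":{"type":"number"}}}},"required":["fingers","linear","twist"]}

```bash
mkdir -p pics; cat > h.py <<'E'
import numpy as np, cv2
from workcell import robot
def snap(n,f):
    s=robot.snapshot(n); cv2.imwrite('pics/'+f,cv2.cvtColor(s['pixels'],cv2.COLOR_RGB2BGR)); 
    np.savez('pics/'+f+'.npz',**{k:np.array(v) for k,v in s.items()}); return s
def load(f): return dict(np.load('pics/'+f+'.npz'))
def ray(s,u,v):
    M=np.array(s['cam_to_world']); d=M[:3,:3]@np.array([(u-s['cx'])/s['fx'],(v-s['cy'])/s['fy'],1]); return M[:3,3],d
def atz(s,u,v,z):
    o,d=ray(s,u,v); return o+d*(z-o[2])/d[2]
def proj(s,p):
    M=np.linalg.inv(np.array(s['cam_to_world'])); c=M[:3,:3]@np.array(p)+M[:3,3]
    return np.array([s['fx']*c[0]/c[2]+s['cx'],s['fy']*c[1]/c[2]+s['cy']])
E
python3 - <<'E'
from h import *
for n in('scene','top'):
    s=snap(n,n+'0.png'); print(n,np.round(s['cam_to_world'],3).tolist(),s['fx'],s['cx'],s['cy'])
a=cv2.imread('pics/scene0.png');b=cv2.imread('pics/top0.png')
print(robot.sense(),robot.grip_point_offset)
E
```

```text
scene [[0.421, -0.603, 0.678, -119.073], [-0.907, -0.291, 0.304, -60.907], [0.014, -0.743, -0.669, 700.041], [0.0, 0.0, 0.0, 1.0]] 388.6225875160014 256.9904914735883 193.32755479986406
top [[0.009, -0.987, 0.159, 361.343], [-1.0, -0.012, -0.018, 240.936], [0.02, -0.159, -0.987, 949.496], [0.0, 0.0, 0.0, 1.0]] 395.7200890015993 257.7941765603989 187.29850038198745
{'clock': 0.1, 'joint_positions': array([ 1.06287103e+00,  1.58975949e-01,  1.59807931e+00, -1.72289296e-05,
        1.38623466e+00, -2.10073200e-01]), 'joint_velocities': array([-0.00101146, -0.00328725, -0.00293389,  0.00039659, -0.00172048,
       -0.00273215]), 'joint_torque': array([-9.08150669e-04, -3.86504531e+01, -3.22958457e+01,  7.02432613e-02,
        3.39408929e-02, -2.52092764e-05]), 'ee_pos': array([168.47297019, 549.1728195 , 213.73657744]), 'orientation': array([-2.90229715e-04,  1.48374532e-01,  9.88930876e-01, -7.97506961e-04]), 'wrist_force': array([-0.07600766,  0.50113939,  0.19112598]), 'ft_torque': array([ 0.01609149, -0.03311274, -0.01845662]), 'grip_force': 0.0, 'finger_gap': 91.72868822192362} 18.700000000000003
```

View pics/scene0.png

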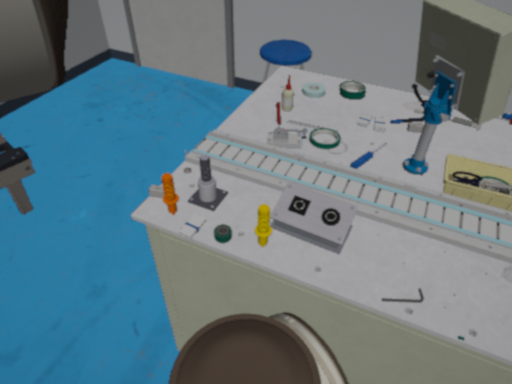

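View pics/top0.png

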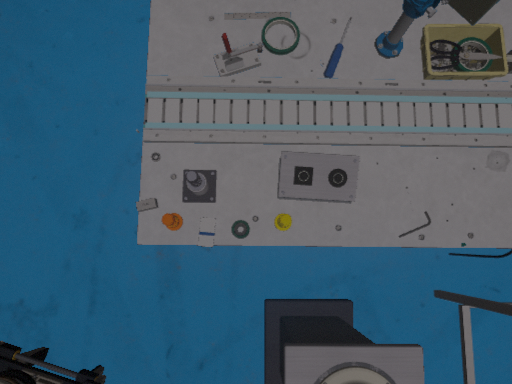

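Scene picture: the tester is in its holder at about (206,180). The orange look-alike is at (170,193) and the yellow one at (264,225). The stand has its square pad at (299,205) and round pad at (331,215). In the top picture the holder is at (199,186), the orange at (172,221), the yellow at (283,221), the square pad at (303,176) and the round pad at (338,178). The one with the dark grip on the aluminium holder fits the description, so I'll confirm it in an enlarged crop.

```bash
python3 - <<'E'
from h import *
a=cv2.imread('pics/scene0.png')[145:260,145:365];b=cv2.imread('pics/top0.png')[140:240,130:370]
a=cv2.resize(a,None,fx=2.6,fy=2.6,interpolation=cv2.INTER_CUBIC);b=cv2.resize(b,None,fx=2.6,fy=2.6,interpolation=cv2.INTER_CUBIC)
a=cv2.copyMakeBorder(a,0,0,0,b.shape[1]-a.shape[1],cv2.BORDER_CONSTANT)
cv2.imwrite('pics/crop0.png',np.vstack([a,b])); print(a.shape,b.shape)
t=load('top0.png');s=load('scene0.png')
def tri(p,q):
    o1,d1=ray(s,*p);o2,d2=ray(t,*q);k=np.linalg.lstsq(np.c_[d1,-d2],o2-o1,rcond=None)[0]
    A=o1+d1*k[0];B=o2+d2*k[1];return np.round((A+B)/2,1),np.round(np.linalg.norm(A-B),1)
print('round',tri((331.5,215),(338,178)),'square',tri((299.5,205),(303.5,176)))
print('round ontop z61',atz(t,338,178,61),'holder foot',atz(t,199.5,186,6))
print('stand corners',[atz(t,*c).round() for c in[(281,151,73),(359,154,73),(278,199,37),(355,202,37)]])
E
```

```text
(299, 624, 3) (260, 624, 3)
round (array([527.5,  41.7,  68.1]), np.float64(2.0)) square (array([531.7, 120.3,  63.8]), np.float64(0.7))
round ontop z61 [528.40941974  41.00053208  61.        ] holder foot [514.84894283 364.2100678    6.        ]
stand corners [array([587., 173.,  73.]), array([583.,  -6.,  73.]), array([481., 177.,  37.]), array([476.,  -3.,  37.])]
```

View pics/crop0.png

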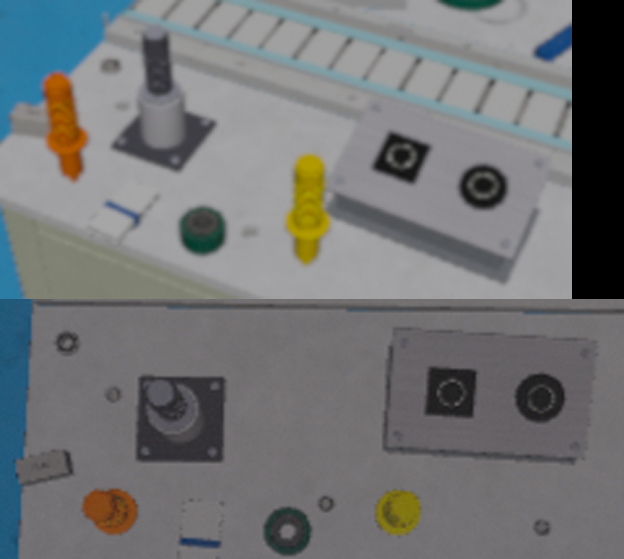

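The crop confirms it: the dark-grip tester stands in the aluminium holder, whose foot centre is at top px (199.4,186.3). The round pad is on the right, at top px (338,178). I'll move above the holder.

Request:
apply_moves(
  fingers=[1, 1, 1, 1, 1, 1, 1, 1],
  linear=[
    [0.4, -0.2, 0.3],
    [0.8, -0.4, 0.3],
    [1, -0.5, 0.2],
    [1, -0.5, 0],
    [1, -0.5, 0],
    [1, -0.5, 0],
    [1, -0.5, 0],
    [1, -0.5, 0],
  ],
  twist=[
    [0, 0, 0.2],
    [0, 0, 0.2],
    [0, 0, 0.2],
    [0, 0, 0.2],
    [0, 0, 0.2],
    [0, 0, 0.2],
    [0, 0, 0.2],
    [0, 0, 0.2],
  ],
)

```text
clock: 0.9
ee_pos: [385.6, 440.7, 238.1]
orientation: [-0.0, 0.065, 0.998, -0.0]
wrist_force: [0.8, 0.6, -0.3]
finger_gap: 92.0
grip_force: 0.0
```

Request:
apply_moves(
  fingers=[1, 1, 1, 1, 1, 1],
  linear=[
    [1, -0.5, 0],
    [1, -0.6, 0],
    [1, -0.6, 0],
    [0.6, -0.4, 0],
    [0, 0, 0],
    [0, 0, 0],
  ],
  twist=[
    [0, 0, 0.3],
    [0, 0, 0.3],
    [0, 0, 0.3],
    [0, 0, 0.2],
    [0, 0, 0],
    [0, 0, 0],
  ],
)

```text
clock: 1.5
ee_pos: [492.3, 378.7, 238.0]
orientation: [-0.001, 0.008, 1.0, -0.0]
wrist_force: [-0.5, -0.1, -0.1]
finger_gap: 92.0
grip_force: 0.0
```

```bash
python3 - <<'E'
from h import *
from scipy.spatial.transform import Rotation as R
s=snap('wrist','w1.png');t=snap('top','t1.png');x=robot.sense();print(x['clock'],x['ee_pos'],x['joint_positions'].round(2))
print(R.from_quat(x['orientation'],scalar_first=True).as_matrix().round(3).tolist())
print(s['cam_to_world'].round(3).tolist(),s['fx'])
print('expected rim',proj(s,[514,364,60]),'cap',proj(s,[514,364,135]))
E
```

```text
1.6 [491.65155455 379.34824395 238.38248035] [ 0.46  0.26  1.43  0.    1.45 -1.09]
[[-1.0, 0.014, -0.001], [0.014, 1.0, 0.0], [0.001, 0.0, -1.0]]
[[0.015, 0.965, 0.263, 418.272], [1.0, -0.014, -0.005, 380.067], [-0.001, 0.264, -0.965, 408.58], [0.0, 0.0, 0.0, 1.0]] 312.6869519423461
expected rim [247.21525187 193.68578749] cap [244.04436405 215.20648602]
```

View pics/w1.png

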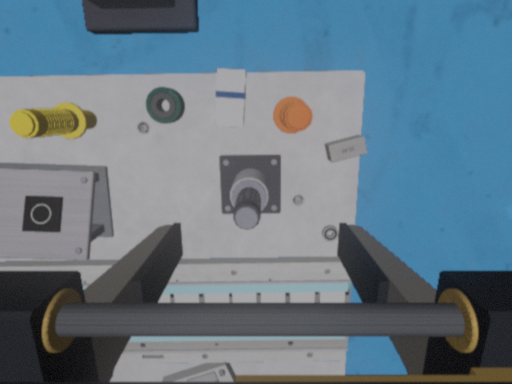

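The wrist view shows the tester cap at (247,214), the foot spanning (221..281, 155..213), the orange look-alike at (293,115) and the yellow one at (50,122). I'll work out the offset.

```bash
python3 - <<'E'
from h import *
s=load('w1.png')
print(atz(s,246.5,214.8,135),atz(s,250.8,184,6),'orange',atz(s,293,114,125),'yellow',atz(s,25,123,130))
c=cv2.resize(cv2.imread('pics/w1.png')[145:240,210:295],None,fx=6,fy=6,interpolation=cv2.INTER_CUBIC)
cv2.imwrite('pics/w1c.png',c)
E
```

```text
[513.6360689  366.28145287 135.        ] [515.59998898 366.5954609    6.        ] orange [424.08704832 409.09727478 125.        ] yellow [428.09529064 175.32896963 130.        ]
```

View pics/w1c.png

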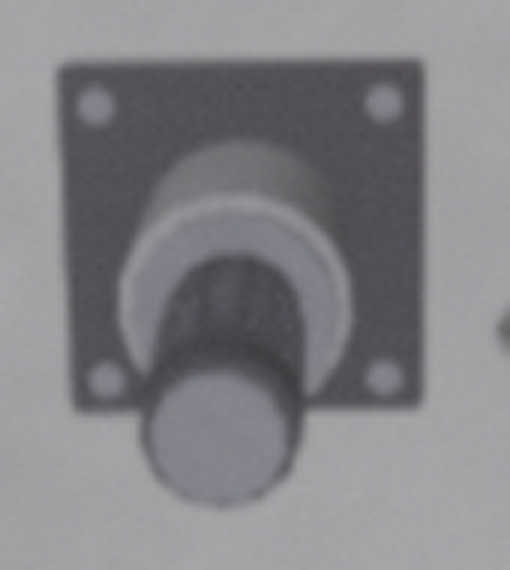

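Request:
apply_moves(
  fingers=[1, 1, 1, 1, 1, 1, 1, 1],
  linear=[
    [0.8, -0.45, 0],
    [0, 0, -0.6],
    [0, 0, -1],
    [0, 0, -1],
    [0, 0, -1],
    [0, 0, -0.9],
    [0, 0, -0.5],
    [0, 0, 0],
  ],
  twist=[
    [0, 0, 0],
    [0, 0, 0],
    [0, 0, 0],
    [0, 0, 0],
    [0, 0, 0],
    [0, 0, 0],
    [0, 0, 0],
    [0, 0, 0],
  ],
)

```text
clock: 2.4
ee_pos: [514.4, 365.1, 86.2]
orientation: [-0.002, 0.007, 1.0, -0.001]
wrist_force: [-0.2, 0.5, 0.8]
finger_gap: 92.3
grip_force: 0.0
```

Request:
apply_moves(
  fingers=[0.6, 0.3, 0, 0, 0, 0, 0, 0],
  linear=[
    [0, 0, 0],
    [0, 0, 0],
    [0, 0, 0],
    [0, 0, 0],
    [0, 0, 0],
    [0, 0, 0],
    [0, 0, 0],
    [0, 0, 0],
  ],
  twist=[
    [0, 0, 0],
    [0, 0, 0],
    [0, 0, 0],
    [0, 0, 0],
    [0, 0, 0],
    [0, 0, 0],
    [0, 0, 0],
    [0, 0, 0],
  ],
)

```text
clock: 3.2
ee_pos: [516.7, 365.1, 88.5]
orientation: [-0.0, 0.008, 1.0, -0.0]
wrist_force: [-0.4, -0.5, -0.8]
finger_gap: 30.0
grip_force: 0.0
```

Request:
apply_moves(
  fingers=[0, 0, 0, 0],
  linear=[
    [0, 0, 0],
    [0, 0, 0],
    [0, 0, 0],
    [0, 0, 0],
  ],
  twist=[
    [0, 0, 0],
    [0, 0, 0],
    [0, 0, 0],
    [0, 0, 0],
  ],
)

```text
clock: 3.6
ee_pos: [516.7, 365.3, 88.5]
orientation: [-0.0, 0.008, 1.0, 0.0]
wrist_force: [1.6, 0.5, -0.6]
finger_gap: 25.2
grip_force: 30.0
```

Request:
apply_moves(
  fingers=[0, 0, 0, 0, 0, 0, 0, 0],
  linear=[
    [0, 0, 0.2],
    [0, 0, 0.5],
    [0, 0, 0.8],
    [0, 0, 1],
    [0, 0, 1],
    [0, 0, 0.8],
    [0, 0, 0.4],
    [0, -0.3, 0],
  ],
  twist=[
    [0, 0, 0],
    [0, 0, 0],
    [0, 0, 0],
    [0, 0, 0],
    [0, 0, 0],
    [0, 0, 0],
    [0, 0, 0],
    [0, 0, 0],
  ],
)

```text
clock: 4.4
ee_pos: [517.7, 357.1, 232.4]
orientation: [0.002, 0.007, 1.0, 0.001]
wrist_force: [0.3, 0.4, -1.4]
finger_gap: 25.7
grip_force: 30.0
```

Request:
apply_moves(
  fingers=[0, 0, 0, 0, 0, 0, 0, 0],
  linear=[
    [0, -0.6, 0],
    [0, -0.9, 0],
    [0, -1, 0],
    [0, -1, 0],
    [0, -1, 0],
    [0, -1, 0],
    [0, -1, 0],
    [0, -1, 0],
  ],
  twist=[
    [0, 0, 0],
    [0, 0, 0],
    [0, 0, 0],
    [0, 0, 0],
    [0, 0, 0],
    [0, 0, 0],
    [0, 0, 0],
    [0, 0, 0],
  ],
)

```text
clock: 5.2
ee_pos: [515.3, 129.4, 227.7]
orientation: [-0.002, 0.008, 1.0, -0.0]
wrist_force: [0.5, 0.3, -1.5]
finger_gap: 25.4
grip_force: 30.0
```

Request:
apply_moves(
  fingers=[0, 0, 0, 0, 0, 0, 0],
  linear=[
    [-0.5, -1, 0],
    [-0.7, -0.8, 0],
    [-0.7, -0.6, 0],
    [-0.4, -0.3, 0],
    [0, 0, 0],
    [0, 0, 0],
    [0, 0, 0],
  ],
  twist=[
    [0, 0, 0],
    [0, 0, 0],
    [0, 0, 0],
    [0, 0, 0],
    [0, 0, 0],
    [0, 0, 0],
    [0, 0, 0],
  ],
)

```text
clock: 5.9
ee_pos: [447.8, 50.5, 229.1]
orientation: [-0.0, 0.007, 1.0, 0.0]
wrist_force: [0.6, -0.5, -2.3]
finger_gap: 25.3
grip_force: 30.0
```

```bash
python3 - <<'E'
from h import *
s=snap('wrist','w2.png');t=snap('scene','s2.png');x=robot.sense();print(x['clock'],x['ee_pos'],x['orientation'].round(4),x['finger_gap'],x['wrist_force'])
print(s['cam_to_world'].round(3).tolist()); print('spot exp',proj(s,[528,41,61]))
E
```

```text
6.0 [447.94375809  50.56195477 229.27855014] [-3.0e-04  7.1e-03  1.0e+00  1.0e-04] 25.524709697277284 [ 0.51166284 -0.56662928 -2.51724943]
[[0.014, 0.964, 0.264, 373.703], [1.0, -0.013, -0.004, 51.719], [-0.001, 0.264, -0.964, 399.581], [0.0, 0.0, 0.0, 1.0]]
spot exp [252.40183776 243.72211371]
```

View pics/w2.png

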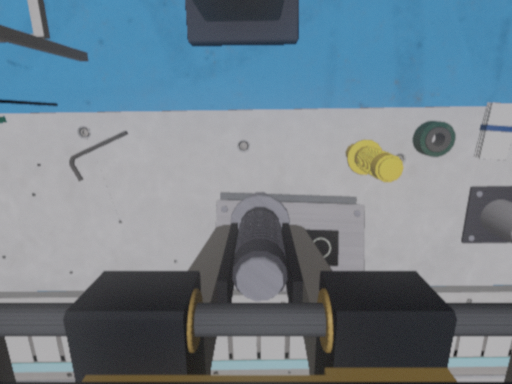

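The tester hides the round pad here; only the square ring at (320,247) is visible. I'll sidestep to see the round ring.

Request:
apply_moves(
  fingers=[0, 0, 0, 0, 0, 0],
  linear=[
    [0, 0.6, 0],
    [0, 1, 0],
    [0, 1, 0],
    [0, 0.6, 0],
    [0, 0, 0],
    [0, 0, 0],
  ],
  twist=[
    [0, 0, 0],
    [0, 0, 0],
    [0, 0, 0],
    [0, 0, 0],
    [0, 0, 0],
    [0, 0, 0],
  ],
)

```text
clock: 6.6
ee_pos: [447.8, 146.3, 229.4]
orientation: [-0.0, 0.007, 1.0, -0.0]
wrist_force: [0.5, -0.0, -2.0]
finger_gap: 25.7
grip_force: 30.0
```

```bash
python3 - <<'E'
from h import *
s=snap('wrist','w3.png');t=snap('scene','s3.png');t=snap('top','t3.png');x=robot.sense();print(x['clock'],x['ee_pos'],x['orientation'].round(4))
a=cv2.imread('pics/w3.png')[185:285,90:300];b=cv2.imread('pics/s3.png')[170:265,260:370];c=cv2.imread('pics/t3.png')[140:240,260:370]
f=lambda i,w:cv2.resize(i,None,fx=w,fy=w,interpolation=cv2.INTER_CUBIC)
a=f(a,3.5);b=f(b,3);c=f(c,3)
b=np.vstack([b]+[np.zeros((300-b.shape[0],b.shape[1],3),np.uint8)]);bc=np.hstack([b,c]);W=max(a.shape[1],bc.shape[1])
p=lambda i:cv2.copyMakeBorder(i,0,0,0,W-i.shape[1],cv2.BORDER_CONSTANT)
o=np.vstack([p(a),p(bc)])[:600];print(o.shape);cv2.imwrite('pics/c3.png',o)
E
```

```text
6.75 [447.88434113 145.48642944 229.54216463] [-0.0e+00  7.9e-03  1.0e+00 -2.0e-04]
(600, 735, 3)
```

View pics/c3.png

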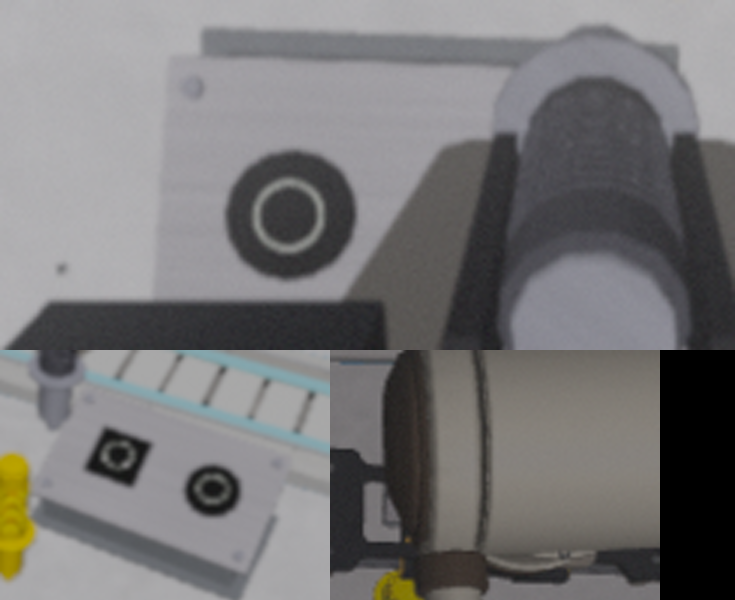

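w3 shows the round ring at (172.6,246.4), the front top corner at (138.3,201.3), and the stand's bottom front corners at (147.7,193.6) and (283.7,197.9). In the scene view the round ring is at (330.9,216.4). I'll fit the stand pose to all of these.

```bash
python3 - <<'E'
from h import *
from scipy.optimize import least_squares
T,S,W2,W3=load('top0.png'),load('scene0.png'),load('w2.png'),load('w3.png')
obs=[(T,337.7,178.1,'r'),(S,330.9,216.4,'r'),(W3,172.6,246.4,'r'),(T,303.7,176.2,'s'),(S,299.6,205,'s'),(W2,320.5,247,'s'),
(W3,138.3,201.3,(-50,-90,37)),(W3,147.7,193.6,(-50,-90,0)),(W3,283.7,197.9,(-50,90,0))]
t=np.tan(np.radians(20));h=6/np.cos(np.radians(20))
def P(p,k):
    x,y,a,rx,ry,sx,sy=p
    l={'r':(rx,ry,55+t*rx+h),'s':(sx,sy,55+t*sx+h)}[k] if isinstance(k,str) else k
    return np.array([x+l[0]*np.cos(a)-l[1]*np.sin(a),y+l[0]*np.sin(a)+l[1]*np.cos(a),l[2]])
f=lambda p:np.concatenate([proj(c,P(p,k))-[u,v] for c,u,v,k in obs])
r=least_squares(f,[532,84,-.02,0,-40,0,40]);print(r.x.round(3),r.fun.reshape(-1,2).round(1).tolist());p=P(r.x,'r');print('spot',p)
print([atz(c,u,v,p[2]).round(1) for c,u,v,k in obs if k=='r'])
E
```

```text
[ 5.35958e+02  8.55560e+01 -4.60000e-02 -3.48000e+00 -4.36410e+01
 -3.93900e+00  3.52160e+01] [[-0.3, -0.9], [-0.1, 0.2], [-0.2, -0.3], [-0.6, -0.8], [-0.4, 0.6], [-0.4, -0.1], [-0.6, 0.2], [0.6, -0.2], [0.0, -0.1]]
spot [530.4690249   42.12265159  60.11839039]
[array([528.3,  41.5,  60.1]), array([531.3,  42.1,  60.1]), array([530.9,  42.3,  60.1])]
```

Request:
apply_moves(
  fingers=[0, 0, 0, 0, 0, 0, 0, 0],
  linear=[
    [0, -0.5, 0],
    [0.1, -0.8, 0],
    [0.2, -0.8, 0],
    [0.3, -0.7, -0.2],
    [0.3, -0.4, -0.5],
    [0.27, -0.2, -0.6],
    [0, 0, 0],
    [0, 0, 0],
  ],
  twist=[
    [0, -0.3, 0],
    [-0.03, -0.6, 0],
    [-0.03, -0.7, 0],
    [-0.03, -0.7, 0],
    [-0.03, -0.6, 0],
    [-0.03, -0.43, 0],
    [0, 0, 0],
    [0, 0, 0],
  ],
)

```text
clock: 7.55
ee_pos: [482.4, 43.8, 190.7]
orientation: [0.173, 0.008, 0.985, -0.007]
wrist_force: [1.1, 0.9, -2.2]
finger_gap: 25.4
grip_force: 30.0
```

```bash
cat > st.py <<'E'
from h import *
from scipy.spatial.transform import Rotation as R
x=robot.sense();p=x['ee_pos'];M=R.from_quat(x['orientation'],scalar_first=True).as_matrix();z=M[:,2]
spot=np.array([530.4,42.1,60.1]);n=np.array([-.3416,.0157,.9397]);tip=p+78.5*z;e=tip-spot
print(x['clock'],p.round(1),'z',z.round(4),'ang',np.degrees(np.arccos(-z@n)).round(2),'tip',tip.round(1),'height',(e@n).round(2),'lat',(e-(e@n)*n).round(2),'F.n',(x['wrist_force']@n).round(2),x['wrist_force'].round(2))
E
python3 - <<'E'
from st import *
s=snap('scene','s4.png');print('tip',proj(s,tip),'flange',proj(s,tip-52.5*z),'cap',proj(s,tip-125*z),'spot',proj(s,spot))
c=cv2.resize(s['pixels'][100:260,250:400,::-1],None,fx=4,fy=3.75,interpolation=cv2.INTER_CUBIC);cv2.imwrite('pics/c4.png',c)
E
```

```text
7.55 [482.4  43.8 190.7] z [ 0.3402 -0.0155 -0.9402] ang 0.31 tip [509.1  42.5 116.9] height 60.66 lat [-0.54 -0.5  -0.19] F.n -2.42 [ 1.12  0.86 -2.18]
tip [331.39695252 204.56022714] flange [331.89607545 192.52914669] cap [332.68479977 173.51738562] spot [330.76988714 216.65872174]
```

View pics/c4.png

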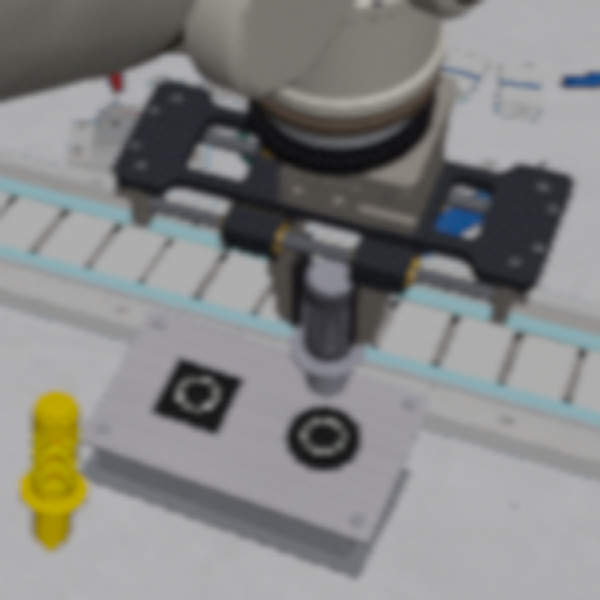

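The nose tip at px (331.2,204.8) matches the prediction of (331.4,204.6), and the ring at (330.5,216.5) matches the fitted spot. I'll descend along the normal.

Request:
apply_moves(
  fingers=[0, 0, 0, 0, 0, 0, 0],
  linear=[
    [0.1, 0, -0.27],
    [0.16, -0.01, -0.42],
    [0.16, 0, -0.42],
    [0.12, 0, -0.32],
    [0.07, 0, -0.19],
    [0, 0, 0],
    [0, 0, 0],
  ],
  twist=[
    [0, 0, 0],
    [0, 0, 0],
    [0, 0, 0],
    [0, 0, 0],
    [0, 0, 0],
    [0, 0, 0],
    [0, 0, 0],
  ],
)

```text
clock: 8.3
ee_pos: [501.4, 43.9, 142.3]
orientation: [0.174, 0.007, 0.985, -0.007]
wrist_force: [-0.6, 1.0, -1.3]
finger_gap: 25.2
grip_force: 30.0
```

```bash
python3 st.py
```

```text
8.3 [501.4  43.9 142.3] z [ 0.342  -0.0153 -0.9396] ang 0.3 tip [528.2  42.7  68.6] height 8.72 lat [0.79 0.48 0.28] F.n -0.99 [-0.57  0.97 -1.27]
```

Request:
apply_moves(
  fingers=[0, 0, 0, 0, 0, 0],
  linear=[
    [0.034, -0.005, -0.094],
    [0.034, -0.005, -0.094],
    [0, 0, 0],
    [0, 0, 0],
    [0, 0, 0],
    [0, 0, 0],
  ],
  twist=[
    [0, 0, 0],
    [0, 0, 0],
    [0, 0, 0],
    [0, 0, 0],
    [0, 0, 0],
    [0, 0, 0],
  ],
)

```text
clock: 8.9
ee_pos: [503.3, 43.5, 136.5]
orientation: [0.174, 0.007, 0.985, -0.007]
wrist_force: [-0.3, -0.1, -1.7]
finger_gap: 25.5
grip_force: 30.0
```

```bash
python3 st.py
```

```text
8.9 [503.3  43.5 136.5] z [ 0.3419 -0.0154 -0.9396] ang 0.3 tip [530.1  42.3  62.8] height 2.61 lat [0.59 0.19 0.21] F.n -1.48 [-0.33 -0.14 -1.69]
```

Request:
apply_moves(
  fingers=[0, 0, 0, 0, 0],
  linear=[
    [0.023, -0.001, -0.063],
    [0, 0, 0],
    [0, 0, 0],
    [0, 0, 0],
    [0, 0, 0],
  ],
  twist=[
    [0, 0, 0],
    [0, 0, 0],
    [0, 0, 0],
    [0, 0, 0],
    [0, 0, 0],
  ],
)

```text
clock: 9.4
ee_pos: [504.1, 43.5, 134.7]
orientation: [0.174, 0.007, 0.985, -0.007]
wrist_force: [-1.1, 0.5, -0.1]
finger_gap: 25.3
grip_force: 30.0
```

```bash
python3 st.py
```

```text
9.4 [504.1  43.5 134.7] z [ 0.3422 -0.0154 -0.9395] ang 0.3 tip [530.9  42.3  61. ] height 0.64 lat [0.74 0.16 0.26] F.n 0.29 [-1.05  0.48 -0.08]
```

Request:
apply_moves(
  fingers=[0, 0, 0, 0, 0],
  linear=[
    [0.023, -0.001, -0.063],
    [0, 0, 0],
    [0, 0, 0],
    [0, 0, 0],
    [0, 0, 0],
  ],
  twist=[
    [0, 0, 0],
    [0, 0, 0],
    [0, 0, 0],
    [0, 0, 0],
    [0, 0, 0],
  ],
)

```text
clock: 9.9
ee_pos: [504.7, 43.5, 132.8]
orientation: [0.174, 0.007, 0.985, -0.007]
wrist_force: [-1.2, 0.5, 1.6]
finger_gap: 25.6
grip_force: 30.0
```

```bash
cat > av.py <<'E'
from st import *
a=[]
for i in range(10): robot.snapshot('top'); y=robot.sense(); a.append(np.r_[y['wrist_force'],y['wrist_force']@n,(y['ee_pos']+78.5*z-spot)@n])
print('avg F, F.n, height',np.mean(a,0).round(2),'sd',np.std(a,0).round(2))
E
python3 av.py
```

```text
9.9 [504.7  43.5 132.8] z [ 0.3421 -0.0154 -0.9395] ang 0.3 tip [531.6  42.3  59. ] height -1.41 lat [0.7  0.2  0.25] F.n 1.89 [-1.2   0.5   1.56]
avg F, F.n, height [-0.37 -0.08  1.5   1.54 -1.45] sd [0.55 0.6  0.47 0.44 0.02]
```

Request:
apply_moves(
  fingers=[0, 0, 0, 0, 0],
  linear=[
    [0.014, -0.001, -0.038],
    [0.013, 0, -0.037],
    [0, 0, 0],
    [0, 0, 0],
    [0, 0, 0],
  ],
  twist=[
    [0, 0, 0],
    [0, 0, 0],
    [0, 0, 0],
    [0, 0, 0],
    [0, 0, 0],
  ],
)

```text
clock: 10.9
ee_pos: [505.5, 43.5, 130.5]
orientation: [0.174, 0.007, 0.985, -0.007]
wrist_force: [-1.3, 0.6, 3.3]
finger_gap: 25.1
grip_force: 30.0
```

```bash
python3 av.py; python3 - <<'E'
from st import *
s=snap('scene','s5.png');print(proj(s,spot))
c=cv2.resize(s['pixels'][170:245,280:380,::-1],None,fx=7,fy=7,interpolation=cv2.INTER_CUBIC);cv2.imwrite('pics/c5.png',c)
E
```

```text
10.9 [505.5  43.5 130.5] z [ 0.342  -0.0154 -0.9396] ang 0.3 tip [532.4  42.3  56.8] height -3.8 lat [0.65 0.22 0.23] F.n 3.56 [-1.33  0.55  3.29]
avg F, F.n, height [-0.54 -0.15  3.41  3.39 -3.85] sd [0.47 0.31 0.53 0.54 0.02]
11.4 [505.5  43.4 130.4] z [ 0.3419 -0.0154 -0.9396] ang 0.3 tip [532.3  42.2  56.7] height -3.87 lat [0.59 0.18 0.21] F.n 4.44 [-1.48  0.19  4.18]
[330.76988714 216.65872174]
```

View pics/c5.png

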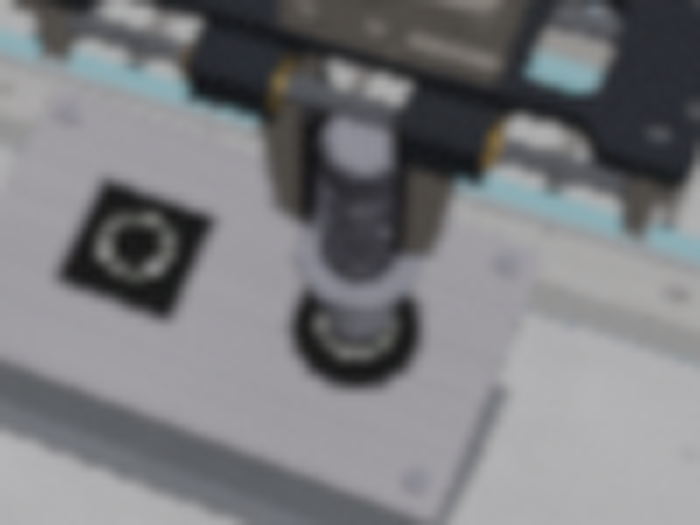

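The picture shows the tester upright on the slope, with its nose at about (355,330) inside the white ring of the round pad and well clear of the square pad. The spring force is about 5.1 N, which puts the nose about 4.3 mm in, so I'll hand in.

```bash
python3 -c "
from workcell import robot
print(robot.hand_in())"
```

```text
the job is handed in; nothing more can be done
None
```

I handed the job in with the tester still gripped and pressed square inside the round pad's white ring, its nose about 4.3 mm in (about 5.1 N, both worked out from the wrist force), about 11.5 s into the 32 s limit.

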